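Store air-sensitive reagents under gas in a push-and-turn canister

ROBOT

A 7-joint arm with a two-finger parallel gripper is mounted at the origin on a cart in front of the work surface, level with it; the furniture and walls round the work are solid. World frame = base frame: x ahead of the robot, y to its left, z up, the work surface at z = 0. Lengths are in m, angles in rad, forces in N, time in s.
With the tool pointing down it reaches from about 0.425 to 0.925 m from the base axis. Payload 6.8 kg.
Tool frame: the origin (TCP) lies between the finger pads; the fingertips stand 17 mm ahead of it and the grasp point (between the pads) lies 2 mm behind it; z points along the fingers, y is the direction in which the jaws open and shut (so a half turn about z gives the same grasp; the last joint's range is limited). The gripper opens to 85 mm and grips with 20 to 120 N. Pads are 22 mm wide; open, the fingers measure 114 mm over their backs; the gripper's body (76 mm by 85 mm) begins 54 mm behind the grasp point. The pads swing forward as they close: fully open they stand 13 mm farther back than shut.
Start: joints at [1.136, 0.477, 0.022, 1.555, -0.011, 1.109, -0.083], TCP at [0.217, -0.639, 0.248] pointing down, gripper open.
Joint ranges: [-2.96, 2.96], [-0.34, 2.1], [-1.41, 1.46], [0.24, 2.44], [-1.37, 4.51], [0.17, 1.92], [-2.96, 2.96]. Speed limits (rad/s): [2.39, 2.39, 3.14, 3.14, 3.14, 3.14, 3.14].

INTERFACE

Orientations are given as a unit quaternion [w, x, y, z].
In Python, from station import bot gives the robot as it stands. The module is installed in compiled form; this text tells all that it offers.
- The arm moves only by the tool carry_out, never from a script. Its argument "moves" is a list of rows, each a list of 3 entries, a list of its own where there are three numbers: the turn, a rotation vector about the tool's x, y, z in degrees, then the shift along the tool's x, y, z in cm, then the finger opening in cm, from 0 to 8.54. A call has 1 to 5 rows; each row is the pose to reach, as a shift and turn from the pose commanded when the call began, along the tool's axes at that moment; what a row does not reach only later rows make up. A row lasts 1/8 s, in which the tool goes at most 62.5 mm and 10.7 degrees, less where a joint would pass 70% of its speed; a pose out of reach is approached as far as the arm can. A call with a gripper value outside its range is refused whole. The fingers move at their own pace and stop on an object; "newtons" is the grip in N (left out, the last holds). Time passes only in rows, so rows that repeat a pose let the fingers close. It gives the time, the measured TCP pose, the force and the opening at its end, in the units of the state.
- bot.get_obs(): the state, without advancing time (a new reading comes with each control period).
- bot.read_camera(name): name is "side" or "top"; returns the picture (480x640x3 uint8, red, green, blue); there is no depth.
- bot.camera_info(name): a dict with "vertical_fov" (degrees; the focal length in pixels is half the picture's height over the tangent of half this angle, whatever the lens; pixels are square), "cx", "cy" (the principal point, pixels), "k1" (the pictures are not rectified: a ray, as slopes to the right and down, at radius r is drawn at 1 + k1 r^2 times it, then the intrinsics apply), "position" and "attitude" of the camera in the world. Camera axes: x right, y up, looking along -z (the intrinsics and any distortion apply to the point x, -y, -z); pixel columns grow to the right and rows downward; lengths in m; the calibration is good to about 2 mm. A picture is of the moment at which its call begins. camera_info takes no time and is no camera call.
- bot.hand_in(): hands the job in, once; it reports no verdict.
Trained networks look in the newest picture that a camera, given by its name, has taken for a name from the list of things; names that differ only in an ending like _2 or _b are one class to them, and where a whole thing is asked for, a point or a joint stands for the part that bears it (a point fixed in the world has none). Each returns a list of dicts, best first, with "score" (0 to 1); they miss things now and then, are a little off and sometimes report something else, mostly with a low value. They report only what shows in the picture. A call takes as long as a camera call.
- bot.silhouettes(label, camera): "region" (480x640 bool, what is visible of it) and "location" ([column, row] in pixels, amid what is visible of it).
The state is a dict: "t": time; "q": joint angles; "joint_vel": joint speeds; "joint_torque": joint torques, N m; "eef_pos": TCP position; "tool_rot": TCP orientation; "contact_force": force on the tool from outside, world axes, zero at the start; "torque": the same for the moment, N m; "gripper_width": opening from 0.0 (shut) to 1.0 (fully open).
Only numpy, scipy, OpenCV 4.12 (cv2) and the standard library are available. Lean on these libraries where they do the work, as an engineer would, in place of code of your own. Each camera call takes 0.05 s, during which the arm holds its last target. There are 200 camera calls.

TASK

Press the canister's child-resistant lid down, turn it anticlockwise past its catch, lift it off and lay it right way up on the worktop. Stand every small amber bottle from the worktop upright inside the canister; then press the nozzle cap of the gas can fully down and let it spring back, to flush the open canister. Finally put the lid back on and press and turn it clockwise until it is locked; leave the other things on the bench where they are.

Things in the scene. Friction and masses are not known exactly. Their poses are not given: they have to be found in the camera images.
- station: fixed station: aluminium base plate (180 x 335 x 8 mm) carrying an open-topped round aluminium canister and, beside it, a fixed white gas can. Origin: on the canister's axis at worktop level, z up; gas can axis at y = +155 mm. Round the canister's neck two hook ledges, centred on +x and -x and 40 degrees wide, hold the lid's two lugs
- canister_floor (a point): centre of the canister's inner floor, 8 mm above the worktop. The canister is 124 mm across inside, wide enough for three bottles standing round its axis at a radius of about 30 mm; its rim is 106 mm above this floor; outside, the neck is 132 mm across, the body below it 156 mm
- lid_locked (a point): where the lid's origin is when locked (94 mm up, on the axis; axes as station). Lid x then lies along this x, either way round, 0.05 rad of play. A tooth under each ledge blocks turning until the lid is pressed 3 mm or more below this point (7 mm at most); a sprung ring resists with about 4 N at the start, 8 N at 4 mm, 11 N at 6 mm. Turning it while down takes up to 0.7 N m
- lid_open (a point): where the lid's origin rests when unlocked (97 mm up, on the axis). Lid x then points 0.63 rad anticlockwise, seen from above (positive yaw), of station x (0.53 to 0.73, either way round; stop at 0.73) and it lifts straight off. To close: set it on at this angle, press 3 mm or more below lid_locked, turn clockwise 0.63 rad to the stop and let it rise
- lid: white push-and-turn lid, 156 mm across, 0.16 kg, locked on at the start. Origin: centre of the skirt's lower edge, z up; worktop level when laid down. Top disc at z = 33 mm; on it a grip block 76 mm along x, 46 mm wide along y, z = 33 to 59 mm: grip it across its width. Hollow below, 27 mm deep, two lugs inside the lower edge and pointer ribs outside at +x and -x
- bottle_a: small amber reagent bottle with a black screw cap (the cap is fixed to it), standing; 45 mm across the body up to 62 mm high, cap 31 mm across from 68 to 102 mm high, 0.1 to 0.2 kg. Origin: centre of its underside, z up. Absent in some runs.
- bottle_b: small amber reagent bottle with a black screw cap (the cap is fixed to it), standing; 45 mm across the body up to 62 mm high, cap 31 mm across from 68 to 102 mm high, 0.1 to 0.2 kg. Origin: centre of its underside, z up. Absent in some runs.
- bottle_c: small amber reagent bottle with a black screw cap (the cap is fixed to it), standing; 45 mm across the body up to 62 mm high, cap 31 mm across from 68 to 102 mm high, 0.1 to 0.2 kg. Origin: centre of its underside, z up. Absent in some runs.
- nozzle (a joint): travel of the gas can's sprung nozzle cap: 0 up, 0.008 m fully down; spring 850 N/m, 7 N at the bottom; springs back by itself
- nozzle_top (a point): centre of the top of the grey nozzle cap (36 mm across, top 177 mm above the worktop when up) on the gas can; a thin spout points from its side to the canister. It moves down as the cap is pressed
- mat: thin round grey mat, 180 mm across, 2 mm thick, fixed on the worktop and clear: a handy place to lay the lid. Origin: centre of its underside
- flask: bystander: empty conical glass flask, 67 mm across, 114 mm high; origin at the centre of its underside
- tape: bystander: roll of label tape lying flat, 68 mm across, 19 mm high; origin at the centre of its underside
- timer: bystander: small lab timer, 70 x 62 x 18 mm; origin at the centre of its underside
- beaker: bystander: glass beaker, 62 mm across, 80 mm high; origin at the centre of its underside

How it is judged:
By the outcome, as a careful person would: the job done as asked, in the order asked, and still so for the second after the job is handed in, with the robot touching nothing.
Of bottle_a, bottle_b, bottle_c only 2 to 3 are there at a start; the rules pass over those that are not, and their reading is None.
At some moment in a run one of lid may be knocked a few centimetres aside while the robot is not near it.
It also fails if it takes over 210 s, if anything falls off the work surface, if the arm or the gripper's body presses on something with over 40 N, if the wrist force passes 120 N, or if a joint passes its speed limit or range.

## Working session

There is one attempt and no reset: what is moved stays moved. The work goes in short steps, Python scripts to look and compute and a tool call to move; the robot and the scene stay as the last step left them, time stands still between calls to the robot, and variables do not carry over. Pictures are saved under pics/ and viewed, about 12 in all and at most 16, crops included, and the job is handed in when it is done.

Besides the shell and the picture viewer there is one more tool, called in YAML: its name, and indented under it one key for each argument. carry_out: Moves the arm, as the interface text tells. Its arguments: {"type":"object","properties":{"moves":{"type":"array"},"newtons":{"type":"number"}},"required":["moves"]}

```bash
mkdir -p pics; cat > h.py <<'E'
import numpy as np, cv2
from scipy.spatial.transform import Rotation as R
from station import bot
def Rq(q): return R.from_quat([q[1],q[2],q[3],q[0]])
def cam(n):
    c=bot.camera_info(n); f=240/np.tan(np.radians(c["vertical_fov"])/2)
    a=np.array(c["attitude"],float)
    M=Rq(a).as_matrix() if a.size==4 else a.reshape(3,3)
    return f,c["cx"],c["cy"],c["k1"],np.array(c["position"]),M
def ray(n,uv):
    f,cx,cy,k,p,M=cam(n); d=np.array([(uv[0]-cx)/f,(uv[1]-cy)/f]); s=d.copy()
    for _ in range(30): s=d/(1+k*(s@s))
    return p,M@np.array([s[0],-s[1],-1])
def onz(n,uv,z):
    p,d=ray(n,uv); return p+d*(z-p[2])/d[2]
def proj(n,X):
    f,cx,cy,k,p,M=cam(n); v=M.T@(np.array(X)-p); s=np.array([v[0],-v[1]])/-v[2]
    s=s*(1+k*(s@s)); return s*f+[cx,cy]
def snap(n,name):
    im=bot.read_camera(n); cv2.imwrite(f"pics/{name}.png",im[:,:,::-1]); return im
def state():
    o=bot.get_obs(); print("t",o["t"],"p",np.round(o["eef_pos"],4),"R",np.round(Rq(o["tool_rot"]).as_matrix(),3).tolist(),"F",np.round(o["contact_force"],1),"g",round(o["gripper_width"],3)); return o
E
python3 - <<'E'
from h import *
state()
for n in("top","side"): print(n,bot.camera_info(n)); snap(n,n+"0")
for n in("top","side"):
  for l in("station","lid","bottle_a","mat","nozzle_top","flask","tape","timer","beaker"):
    for d in bot.silhouettes(l,n)[:4]: print(n,l,round(d["score"],2),np.round(d["location"],1),d["region"].sum(), np.round(onz(n,d["location"],{"lid":.145,"station":.02,"bottle_a":.07,"nozzle_top":.17}.get(l,0.0)),3))
E
```

```text
t 0.0 p [ 0.2165 -0.6387  0.2473] R [[0.947, 0.321, -0.001], [0.321, -0.947, 0.002], [-0.0, -0.002, -1.0]] F [-0.3 -0.4 -0.2] g 0.999
top {'vertical_fov': 52.23193997450915, 'cx': 304.16934586631817, 'cy': 239.37163239351545, 'k1': 0.0018954915687247834, 'position': array([0.42272788, 0.03370359, 1.36476374]), 'attitude': array([-0.70500355, -0.03643292,  0.03297862,  0.70749915])}
side {'vertical_fov': 55.952927022368776, 'cx': 322.6034221476703, 'cy': 239.51953036747233, 'k1': -0.05529950355847837, 'position': array([ 0.34152501, -0.88002453,  0.75829641]), 'attitude': array([ 0.87336178,  0.47165557, -0.05520392, -0.10831782])}
top station 0.69 [260.7 245.8] 4958 [0.538 0.16  0.02 ]
top lid 0.62 [310.2 236.2] 2845 [0.551 0.024 0.145]
top bottle_a 0.6 [371.6 243.2] 240 [ 0.539 -0.139  0.07 ]
top bottle_a 0.51 [371.7 284.1] 227 [ 0.431 -0.138  0.07 ]
top bottle_a 0.48 [374.3 210.8] 275 [ 0.626 -0.148  0.07 ]
top mat 0.41 [418.1 181.3] 481 [ 0.721 -0.283  0.   ]
top nozzle_top 0.76 [250.1 237.9] 238 [0.545 0.172 0.17 ]
top flask 0.64 [417.7 182.2] 528 [ 0.719 -0.282  0.   ]
top flask
[... 291 characters left out ...]
4 [0.513 0.033 0.02 ]
side station 0.34 [373.4 310.2] 727 [ 0.652 -0.119  0.02 ]
side lid 0.62 [318.3 252.7] 2325 [ 0.54  -0.026  0.145]
side bottle_a 0.66 [282.5 323.6] 727 [ 0.426 -0.163  0.07 ]
side bottle_a 0.63 [372.3 311.9] 684 [ 0.627 -0.175  0.07 ]
side mat 0.71 [249.2 242.4] 346 [0.396 0.282 0.   ]
side mat 0.66 [340.  413.6] 5921 [ 0.5   -0.363  0.   ]
side nozzle_top 0.53 [302.4 207.9] 162 [0.539 0.152 0.17 ]
side flask 0.75 [426.3 347.3] 1083 [ 0.735 -0.245  0.   ]
side flask 0.52 [300.7 284.1] 3642 [0.507 0.046 0.   ]
side tape 0.86 [250.9 224.1] 294 [0.413 0.388 0.   ]
side timer 0.65 [246.5 239.2] 384 [0.39  0.302 0.   ]
side beaker 0.7 [304.8 194.7] 294 [ 0.625  0.543 -0.   ]
```

View pics/top0.png

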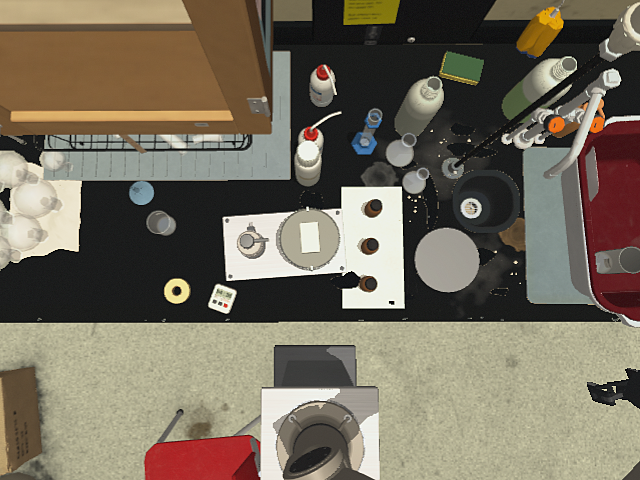

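View pics/side0.png

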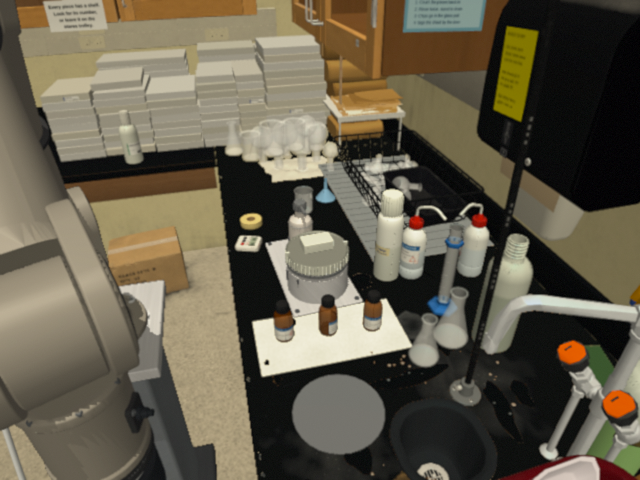

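The top view shows the station with its locked lid at about (310,238) and the gas can at (250,242). Three bottles stand at (373,208), (370,245) and (368,284), and the mat is at (447,260). The side view agrees.

```bash
python3 - <<'E'
from h import *
im=snap("top","top1")
cv2.imwrite("pics/crop1.png",cv2.resize(im[165:325,215:415,::-1],None,fx=4,fy=4,interpolation=cv2.INTER_CUBIC)[:600,:800])
# block: bright white area within lid
hsv=cv2.cvtColor(im,cv2.COLOR_RGB2HSV)
m=((im.min(2)>225)).astype(np.uint8); m2=np.zeros_like(m); m2[205:265,285:338]=m[205:265,285:338]
n,lab,st,ce=cv2.connectedComponentsWithStats(m2)
i=1+np.argmax(st[1:,4]); c=max(cv2.findContours((lab==i).astype(np.uint8),0,2)[0],key=len)
bx=cv2.boxPoints(cv2.minAreaRect(c)); P=np.array([onz("top",u,.153) for u in bx]); print("block",st[i],ce[i],np.round(P,4).tolist(),onz("top",ce[i],.153))
for d in range(4): v=P[(d+1)%4]-P[d]; print(np.linalg.norm(v),np.degrees(np.arctan2(v[1],v[0])))
for d in bot.silhouettes("lid","top")[:1]:
  (x,y),r=cv2.minEnclosingCircle(np.argwhere(d["region"])[:,::-1].astype(np.float32)); print("lid circ",x,y,r,onz("top",(x,y),.127))
# caps: dark in bottle regions
for d in bot.silhouettes("bottle_a","top")[:3]:
  rg=cv2.dilate(d["region"].astype(np.uint8),np.ones((3,3)))>0
  mm=rg&(im.max(2)<50); ys,xs=np.nonzero(mm); print("cap",mm.sum(),xs.mean(),ys.mean(),onz("top",(xs.mean(),ys.mean()),.102))
# mat: grey
for (b,e) in[((205,300),(405,490))]:
  g=((hsv[...,1]<25)&(abs(im.mean(2)-im[260,447].mean())<15)).astype(np.uint8); q=np.zeros_like(g); q[b[0]:b[1],e[0]:e[1]]=g[b[0]:b[1],e[0]:e[1]]
  n,lab,st,ce=cv2.connectedComponentsWithStats(q); i=1+np.argmax(st[1:,4]); print("mat",st[i],ce[i],onz("top",ce[i],.002))
for d in bot.silhouettes("nozzle_top","top")[:1]: ys,xs=np.nonzero(d["region"]); print(xs.min(),xs.max(),ys.min(),ys.max())
# side bottle triangulation by region bottom/top
bot.read_camera("side")
for l in("bottle_a","nozzle_top","lid"):
 for d in bot.silhouettes(l,"side")[:4]:
  ys,xs=np.nonzero(d["region"]); print(l,round(d["score"],2),xs.min(),xs.max(),ys.min(),ys.max())
E
```

```text
block [301 222  18  30 476] [309.37394958 236.89285714] [[0.5839, 0.0486, 0.153], [0.5858, 0.0073, 0.153], [0.5137, 0.0041, 0.153], [0.5118, 0.0452, 0.153]] [0.54827002 0.02646247 0.153     ]
0.041376598888499025 -87.34082008904103
0.07220966863526775 -177.49677375339266
0.04113658714852431 92.65983527343127
0.0722098847538489 2.6936670386889787
lid circ 309.6221923828125 237.9170379638672 30.27210235595703 [0.54834475 0.02568762 0.127     ]
cap 54 369.3703703703704 283.1111111111111 [ 0.43367007 -0.12735685  0.102     ]
cap 57 374.96491228070175 204.8421052631579 [ 0.63693621 -0.14525862  0.102     ]
cap 48 371.2708333333333 243.97916666666666 [ 0.53450895 -0.13392083  0.102     ]
mat [ 415  228   64   64 3165] [446.93965245 259.74881517] [ 0.4985496  -0.35674103  0.002     ]
240 268 234 248
bottle_a 0.92 318 337 294 335
bottle_a 0.84 274 292 300 341
bottle_a 0.76 363 382 290 330
bottle_a 0.35 265 361 199 316
nozzle_top 0.48 294 306 199 213
lid 0.61 285 348 231 275
lid 0.44 241 261 214 228
```

View pics/crop1.png

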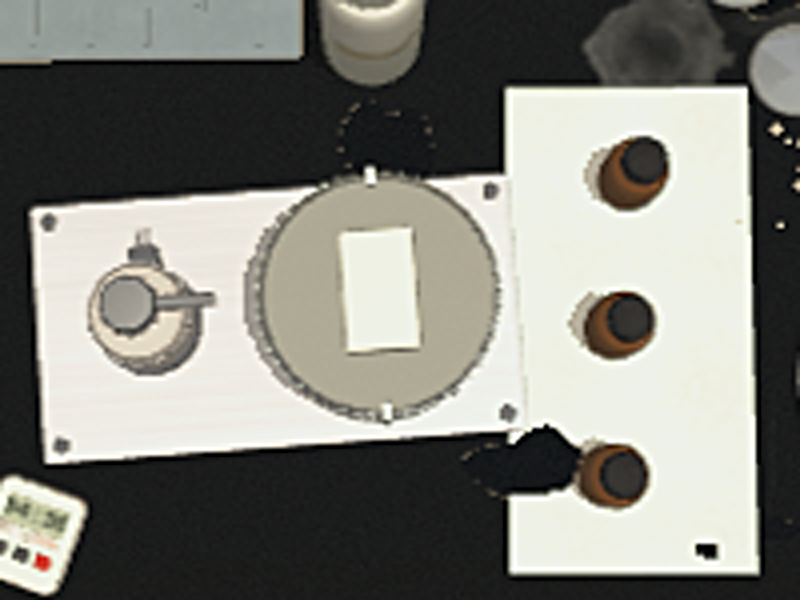

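The crop shows the lid's block centred at about (380,291) and its ribs at (371,175) and (388,412). The plate screws are at (49,222), (490,190), (62,444) and (508,412), and the nozzle cap is at (128,305) with its spout toward the canister.

```bash
cat >> h.py <<'E'
def go(p,yaw=None):
    """rows for reaching TCP p, tool-x yaw (deg, tool down) from now"""
    o=state(); M=Rq(o["tool_rot"])
    s=M.inv().apply(np.array(p)-o["eef_pos"])*100
    cur=np.degrees(np.arctan2(M.as_matrix()[1,0],M.as_matrix()[0,0]))
    if yaw is None: yaw=cur
    c,sn=np.cos(np.radians(yaw)),np.sin(np.radians(yaw))
    T=R.from_matrix([[c,sn,0],[sn,-c,0],[0,0,-1]])
    print("yaw now",round(cur,1),"turn",np.round((M.inv()*T).as_rotvec(degrees=True),1).tolist(),"shift",np.round(s,2).tolist())
E
python3 - <<'E'
from h import *
f=lambda c,z: onz("top",(215+c[0]/4,165+c[1]/4),z)
S=[f(c,.008) for c in((49,222),(490,190),(62,444),(508,412))]
for a,b in((0,1),(2,3),(0,2),(1,3)): v=S[a]-S[b]; print(np.degrees(np.arctan2(v[1],v[0])),np.linalg.norm(v))
print("mid y-line",(S[0]+S[1]+S[2]+S[3])/4)
v=f((371,175),.11)-f((388,412),.11); print("rib yaw",np.degrees(np.arctan2(v[1],v[0])),np.linalg.norm(v))
print("nozzle",f((128,303),.177)," caps",[np.round(f(c,.102),4) for c in((623,473),(632,316),(644,160))])
go((.549,.026,.22),3)
E
```

```text
93.96000907416975 0.3092951620829332
93.89918667268739 0.30930019753408766
4.016550018217145 0.15529511648755817
4.01822046225188 0.15562345911426978
mid y-line [0.54341347 0.09541092 0.008     ]
rib yaw 3.8285848506633884 0.15377747426936217
nozzle [0.53690621 0.17875051 0.177     ]  caps [array([ 0.4333, -0.1309,  0.102 ]), array([ 0.5344, -0.1384,  0.102 ]), array([ 0.6365, -0.1479,  0.102 ])]
t 1.4 p [ 0.2167 -0.6393  0.2483] R [[0.947, 0.321, 0.0], [0.321, -0.947, -0.0], [0.0, 0.0, -1.0]] F [ 0.5  0.8 -0.2] g 1.002
yaw now 18.7 turn [0.0, -0.0, 15.7] shift [52.83, -52.35, 2.83]
```

carry_out:
  moves:
    - [[0, 0, 0], [6, -6, 0], 8.5]
    - [[0, 0, 0], [10, -10, 0], 8.5]
    - [[0, 0, 0], [14, -14, 0], 8.5]
    - [[0, 0, 0], [17.6, -17.5, 0], 8.5]
    - [[0, 0, 0], [17.6, -17.5, 0], 8.5]
  newtons: 100

```text
t: 2.02
eef_pos: [0.3304, -0.4125, 0.2487]
tool_rot: [-0.001, 0.986, 0.167, 0.001]
contact_force: [0.2, -0.9, 0.3]
gripper_width: 0.992
```

carry_out:
  moves:
    - [[0, 0, 0], [5, -5, 0], 8.5]
    - [[0, 0, 0], [9, -9, 0], 8.5]
    - [[0, 0, 0], [13, -13, 0], 8.5]
    - [[0, 0, 0], [17.6, -17.5, 0], 8.5]
    - [[0, 0, 0], [17.6, -17.5, 0], 8.5]

```text
t: 2.65
eef_pos: [0.44, -0.191, 0.2488]
tool_rot: [-0.0, 0.986, 0.166, 0.001]
contact_force: [-0.5, -0.5, -0.6]
gripper_width: 0.995
```

```bash
python3 -c "
from h import *
go((.549,.026,.19),3.9)"
```

```text
t 2.65 p [ 0.44   -0.191   0.2488] R [[0.945, 0.328, 0.002], [0.328, -0.945, 0.001], [0.002, -0.0, -1.0]] F [-0.5 -0.5 -0.6] g 0.995
yaw now 19.2 turn [-0.0, -0.1, 15.3] shift [17.4, -16.92, 5.92]
```

carry_out:
  moves:
    - [[0, 0, 5], [5, -5, 0], 8.5]
    - [[0, 0, 10], [9, -9, 1], 8.5]
    - [[0, 0, 15], [13, -13, 2], 8.5]
    - [[0, 0, 15], [17.4, -16.9, 4], 8.5]
    - [[0, 0, 15], [17.4, -16.9, 6], 8.5]

```text
t: 3.28
eef_pos: [0.5506, 0.0249, 0.188]
tool_rot: [-0.001, 0.999, 0.035, 0.001]
contact_force: [-0.4, -1.8, -0.8]
gripper_width: 0.996
```

```bash
python3 -c "
from h import *
go((.549,.026,.148),3.9)
im=snap('side','s2'); snap('top','t2')
cv2.imwrite('pics/c2.png',cv2.resize(im[130:330,200:440,::-1],None,fx=3,fy=3))
print(proj('side',(.549,.026,.153)),proj('side',bot.get_obs()['eef_pos']))"
```

```text
t 3.275 p [0.5506 0.0249 0.188 ] R [[0.998, 0.07, 0.002], [0.07, -0.998, 0.002], [0.002, -0.002, -1.0]] F [-0.4 -1.8 -0.8] g 0.996
yaw now 4.0 turn [-0.1, -0.1, 0.1] shift [-0.16, -0.12, 4.0]
[316.99042283 237.81076707] [316.73334351 227.74730824]
```

View pics/c2.png

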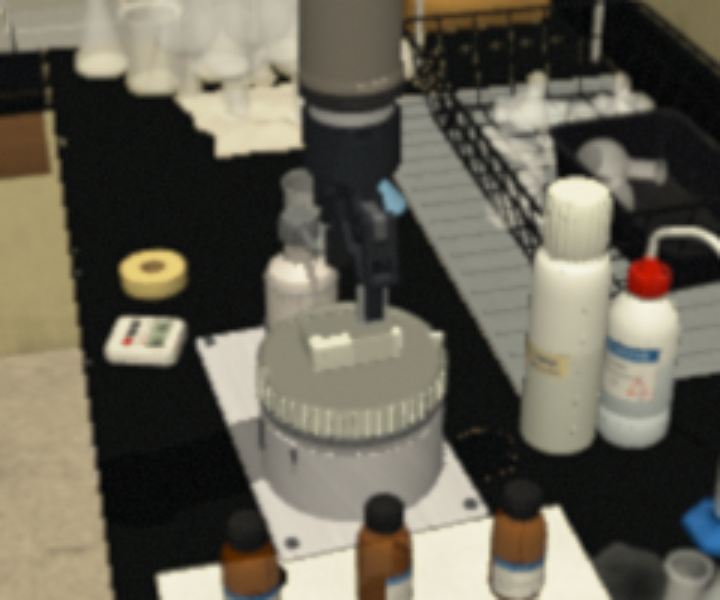

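The side crop shows the open jaws directly above the block at (355,335), with clearance.

carry_out:
  moves:
    - [[0, 0, 0], [-0.1, -0.1, 2], 8.5]
    - [[0, 0, 0], [-0.1, -0.1, 4.0], 8.5]
    - [[0, 0, 0], [-0.1, -0.1, 4.0], 8.5]
    - [[0, 0, 0], [-0.1, -0.1, 4.0], 6]
    - [[0, 0, 0], [-0.1, -0.1, 4.0], 5]

```text
t: 4.0
eef_pos: [0.548, 0.0218, 0.1495]
tool_rot: [-0.0, 0.999, 0.032, 0.001]
contact_force: [-0.7, 3.2, 0.0]
gripper_width: 0.6
```

carry_out:
  moves:
    - [[0, 0, 0], [0, 0, 0], 3]
    - [[0, 0, 0], [0, 0, 0], 3]
    - [[0, 0, 0], [0, 0, 0], 3]
    - [[0, 0, 0], [0, 0, 0], 3]
  newtons: 100

```text
t: 4.5
eef_pos: [0.5481, 0.0232, 0.1495]
tool_rot: [-0.001, 0.999, 0.033, 0.001]
contact_force: [-1.2, 3.1, 6.9]
gripper_width: 0.517
```

```bash
python3 -c "
from h import *
go((.549,.026,.142),3.9); print(bot.get_obs()['torque'],bot.get_obs()['q'])"
```

```text
t 4.5 p [0.5481 0.0232 0.1495] R [[0.998, 0.066, 0.002], [0.066, -0.998, 0.001], [0.002, -0.001, -1.0]] F [-1.2  3.1  6.9] g 0.517
yaw now 3.8 turn [-0.1, -0.1, -0.1] shift [0.11, -0.27, 0.76]
[ 0.55791774  0.20574249 -0.12292335] [ 0.11239995  0.40990887 -0.33350781  1.93410326  0.17794372  0.82338282
 -1.82156688]
```

carry_out:
  moves:
    - [[0, 0, 0], [0, 0, 0.3], 3]
    - [[0, 0, 0], [0, 0, 0.6], 3]
    - [[0, 0, 0], [0, 0, 0.6], 3]
    - [[0, 0, 0], [0, 0, 0.6], 3]

```text
t: 5.0
eef_pos: [0.5481, 0.0233, 0.1443]
tool_rot: [-0.0, 0.999, 0.033, 0.001]
contact_force: [-2.9, 4.3, 13.4]
gripper_width: 0.519
```

carry_out:
  moves:
    - [[0, 0, -9], [0, 0, 0], 3]
    - [[0, 0, -18], [0, 0, 0], 3]
    - [[0, 0, -27], [0, 0, 0], 3]
    - [[0, 0, -37], [0, 0, 0], 3]
    - [[0, 0, -37], [0, 0, 0], 3]

```text
t: 5.62
eef_pos: [0.5488, 0.024, 0.1444]
tool_rot: [-0.0, 0.937, 0.35, 0.002]
contact_force: [-2.6, 5.0, 10.8]
gripper_width: 0.514
```

```bash
python3 -c "
from h import *
go((.549,.026,.16),39.9);print(bot.get_obs()['torque'])"
```

```text
t 5.625 p [0.5488 0.024  0.1444] R [[0.755, 0.656, 0.004], [0.656, -0.755, 0.002], [0.004, 0.002, -1.0]] F [-2.6  5.  10.8] g 0.514
yaw now 41.0 turn [0.1, -0.3, 1.1] shift [0.15, -0.13, -1.56]
[0.56144407 0.09655175 0.65401836]
```

carry_out:
  moves:
    - [[0, 0, 0.5], [0, 0, -0.4], 3]
    - [[0, 0, 0.5], [0, 0, -0.8], 3]
    - [[0, 0, 0.5], [0, 0, -1.2], 3]
    - [[0, 0, 0.5], [0, 0, -1.6], 3]

```text
t: 6.12
eef_pos: [0.5481, 0.0238, 0.1587]
tool_rot: [-0.001, 0.939, 0.344, 0.002]
contact_force: [3.0, 6.3, -3.7]
gripper_width: 0.515
```

carry_out:
  moves:
    - [[0, 0, 0], [0, 0, -2], 3]
    - [[0, 0, 0], [0, 0, -4], 3]
    - [[0, 0, 0], [0, 0, -6], 3]
    - [[0, 0, 0], [0, 0, -8], 3]
    - [[0, 0, 0], [0, 0, -8], 3]

```text
t: 6.75
eef_pos: [0.5479, 0.0216, 0.2395]
tool_rot: [0.001, 0.939, 0.344, 0.001]
contact_force: [-0.2, -0.4, -2.6]
gripper_width: 0.514
```

```bash
python3 -c "
from h import *
go((.4985,-.3567,.23),40)
im=snap('side','s3')
cv2.imwrite('pics/c3.png',im[130:430,200:500,::-1])"
```

```text
t 6.75 p [0.5479 0.0216 0.2395] R [[0.764, 0.645, 0.003], [0.645, -0.764, -0.001], [0.002, 0.002, -1.0]] F [-0.2 -0.4 -2.6] g 0.514
yaw now 40.2 turn [0.1, -0.1, 0.2] shift [-28.19, 25.71, 0.95]
```

View pics/c3.png

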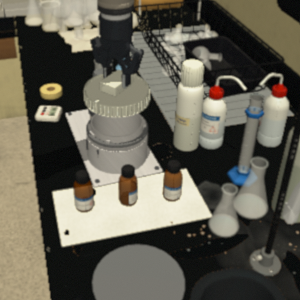

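The picture shows the lid off the canister in the gripper at (115,95). I'm carrying it to the mat.

carry_out:
  moves:
    - [[0, 0, 0], [-3, 2.7, 0], 3]
    - [[0, 0, 0], [-6.5, 6, 0], 3]
    - [[0, 0, 0], [-10.5, 9.5, 0], 3]
    - [[0, 0, 0], [-14, 13, 0], 3]
    - [[0, 0, 0], [-17, 15.5, 0], 3]

```text
t: 7.42
eef_pos: [0.5161, -0.2086, 0.2368]
tool_rot: [-0.0, 0.939, 0.343, -0.001]
contact_force: [0.5, 0.3, -0.5]
gripper_width: 0.517
```

```bash
python3 -c "
from h import *
go((.4985,-.358,.085),40)"
```

```text
t 7.425 p [ 0.5161 -0.2086  0.2368] R [[0.765, 0.644, -0.002], [0.644, -0.765, -0.0], [-0.002, -0.001, -1.0]] F [ 0.5  0.3 -0.5] g 0.517
yaw now 40.1 turn [-0.1, 0.1, 0.1] shift [-10.94, 10.31, 15.18]
```

carry_out:
  moves:
    - [[0, 0, 0], [-4, 4, 0], 3]
    - [[0, 0, 0], [-8, 7.6, 3], 3]
    - [[0, 0, 0], [-10.9, 10.3, 7], 3]
    - [[0, 0, 0], [-10.9, 10.3, 12], 3]
    - [[0, 0, 0], [-10.9, 10.3, 15.8], 3]

```text
t: 8.05
eef_pos: [0.4985, -0.3551, 0.0766]
tool_rot: [-0.002, 0.939, 0.343, -0.001]
contact_force: [0.1, -0.4, -1.8]
gripper_width: 0.511
```

carry_out:
  moves:
    - [[0, 0, 0], [0, 0, 0], 3]
    - [[0, 0, 0], [0, 0, 1.0], 3]
    - [[0, 0, 0], [0, 0, 1.9], 3]
    - [[0, 0, 0], [0, 0, 1.9], 3]

```text
t: 8.55
eef_pos: [0.5008, -0.3551, 0.0614]
tool_rot: [0.0, 0.939, 0.344, -0.0]
contact_force: [0.6, 0.0, -1.2]
gripper_width: 0.508
```

carry_out:
  moves:
    - [[0, 0, 0], [0, 0, 0.2], 3]
    - [[0, 0, 0], [0, 0, 0.4], 3]
    - [[0, 0, 0], [0, 0, 0.4], 3]

```text
t: 8.93
eef_pos: [0.5013, -0.3554, 0.0594]
tool_rot: [0.001, 0.939, 0.344, 0.0]
contact_force: [-5.5, 4.6, 11.8]
gripper_width: 0.514
```

carry_out:
  moves:
    - [[0, 0, 0], [0, 0, 0], 7]
    - [[0, 0, 0], [0, 0, 0], 7]
    - [[0, 0, 0], [0, 0, -3], 7]
    - [[0, 0, 0], [0, 0, -8], 7]
    - [[0, 0, 0], [0, 0, -14], 7]

```text
t: 9.55
eef_pos: [0.5001, -0.3548, 0.1978]
tool_rot: [-0.001, 0.939, 0.344, -0.001]
contact_force: [0.7, -1.8, 0.7]
gripper_width: 0.817
```

```bash
python3 -c "
from h import *
for y in (4,-26,34): go((.4333,-.1315,.16),y)
im=snap('top','t4')
cv2.imwrite('pics/c4.png',cv2.resize(im[165:325,215:515,::-1],None,fx=2.6,fy=2.6,interpolation=cv2.INTER_CUBIC))"
```

```text
t 9.55 p [ 0.5001 -0.3548  0.1978] R [[0.764, 0.646, -0.002], [0.646, -0.764, 0.001], [-0.001, -0.002, -1.0]] F [ 0.7 -1.8  0.7] g 0.817
yaw now 40.2 turn [-0.1, 0.1, 36.2] shift [9.32, -21.36, 3.82]
t 9.55 p [ 0.5001 -0.3548  0.1978] R [[0.764, 0.646, -0.002], [0.646, -0.764, 0.001], [-0.001, -0.002, -1.0]] F [ 0.7 -1.8  0.7] g 0.817
yaw now 40.2 turn [-0.1, 0.1, 66.2] shift [9.32, -21.36, 3.82]
t 9.55 p [ 0.5001 -0.3548  0.1978] R [[0.764, 0.646, -0.002], [0.646, -0.764, 0.001], [-0.001, -0.002, -1.0]] F [ 0.7 -1.8  0.7] g 0.817
yaw now 40.2 turn [-0.1, 0.0, 6.2] shift [9.32, -21.36, 3.82]
```

View pics/c4.png

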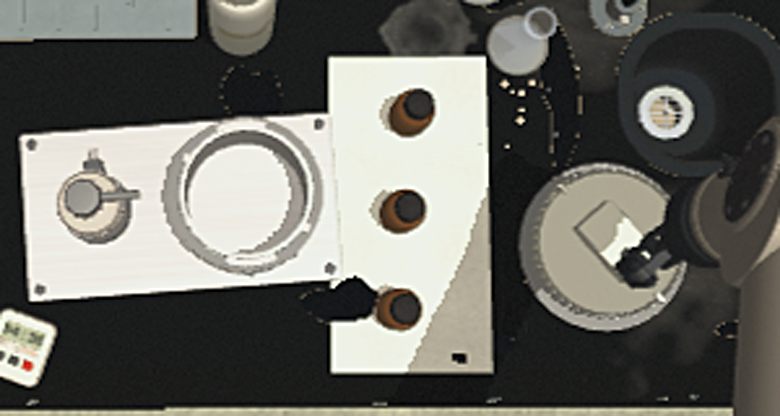

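The picture shows the lid right way up on the mat at (605,245). The canister is open at (245,200), and the three bottles have not moved.

carry_out:
  moves:
    - [[0, 0, 3], [2.5, -5.5, 0], 6]
    - [[0, 0, 6], [5, -11, 0], 6]
    - [[0, 0, 6], [7, -16.5, 1], 6]
    - [[0, 0, 6], [9.3, -21.4, 2], 6]
    - [[0, 0, 6], [9.3, -21.4, 3], 6]
  newtons: 40

```text
t: 10.22
eef_pos: [0.4328, -0.128, 0.1671]
tool_rot: [-0.0, 0.955, 0.297, 0.0]
contact_force: [1.5, -0.6, -0.2]
gripper_width: 0.705
```

```bash
python3 -c "
from h import *
go((.4333,-.132,.092),34)"
```

```text
t 10.225 p [ 0.4328 -0.128   0.1671] R [[0.823, 0.568, -0.0], [0.568, -0.823, 0.0], [0.0, -0.0, -1.0]] F [ 1.5 -0.6 -0.2] g 0.705
yaw now 34.6 turn [-0.0, -0.0, 0.6] shift [-0.18, 0.36, 7.51]
```

carry_out:
  moves:
    - [[0, 0, 0.6], [-0.2, 0.3, 2.5], 6]
    - [[0, 0, 0.6], [-0.2, 0.3, 5], 6]
    - [[0, 0, 0.6], [-0.2, 0.3, 7.5], 6]
    - [[0, 0, 0.6], [-0.2, 0.3, 7.5], 6]
    - [[0, 0, 0.6], [-0.2, 0.3, 7.5], 3]

```text
t: 10.85
eef_pos: [0.4343, -0.1358, 0.0928]
tool_rot: [0.0, 0.957, 0.289, 0.0]
contact_force: [-0.6, -0.8, -0.6]
gripper_width: 0.507
```

carry_out:
  moves:
    - [[0, 0, 0], [0, 0, 0], 2]
    - [[0, 0, 0], [0, 0, 0], 2]
    - [[0, 0, 0], [0, 0, 0], 2]
    - [[0, 0, 0], [0, 0, 0], 2]

```text
t: 11.35
eef_pos: [0.4345, -0.1355, 0.0931]
tool_rot: [0.001, 0.957, 0.289, 0.001]
contact_force: [-0.9, 0.4, 6.5]
gripper_width: 0.352
```

carry_out:
  moves:
    - [[0, 0, 0], [0, 0, -3], 2]
    - [[0, 0, 0], [0, 0, -7], 2]
    - [[0, 0, 0], [0, 0, -11], 2]
    - [[0, 0, 0], [0, 0, -14.5], 2]
    - [[0, 0, 0], [0, 0, -14.5], 2]

```text
t: 11.98
eef_pos: [0.4349, -0.1355, 0.2395]
tool_rot: [0.001, 0.957, 0.289, 0.002]
contact_force: [0.0, -0.2, -1.4]
gripper_width: 0.35
```

```bash
python3 -c "
from h import *
go((.5729,.0404,.237),34)"
```

```text
t 11.975 p [ 0.4349 -0.1355  0.2395] R [[0.833, 0.554, 0.005], [0.554, -0.833, -0.002], [0.003, 0.004, -1.0]] F [ 0.  -0.2 -1.4] g 0.35
yaw now 33.6 turn [0.2, -0.2, -0.4] shift [21.23, -7.01, 0.28]
```

carry_out:
  moves:
    - [[0, 0, 0], [5.5, -1.8, 0], 2]
    - [[0, 0, 0], [11, -3.6, 0], 2]
    - [[0, 0, 0], [16.5, -5.4, 0], 2]
    - [[0, 0, 0], [21.2, -7, 0], 2]
    - [[0, 0, 0], [21.2, -7, 0], 2]

```text
t: 12.6
eef_pos: [0.5717, 0.0451, 0.2354]
tool_rot: [-0.002, 0.956, 0.292, -0.001]
contact_force: [-0.1, 0.8, -1.4]
gripper_width: 0.354
```

carry_out:
  moves:
    - [[0, 0, 0], [0, 0, 0], 2]

```text
t: 12.72
eef_pos: [0.5702, 0.0397, 0.2355]
tool_rot: [-0.0, 0.957, 0.289, -0.002]
contact_force: [-0.3, -0.0, -1.6]
gripper_width: 0.351
```

```bash
python3 -c "
from h import *
go((.5729,.0404,.102),34)"
```

```text
t 12.725 p [0.5702 0.0397 0.2355] R [[0.833, 0.554, -0.003], [0.554, -0.833, -0.001], [-0.003, -0.001, -1.0]] F [-0.3 -0.  -1.6] g 0.351
yaw now 33.6 turn [-0.1, 0.2, -0.4] shift [0.31, 0.11, 13.35]
```

carry_out:
  moves:
    - [[0, 0, 0], [0.2, 0, 3], 2]
    - [[0, 0, 0], [0.2, 0, 6], 2]
    - [[0, 0, 0], [0.2, 0, 9], 2]
    - [[0, 0, 0], [0.2, 0, 12], 2]
    - [[0, 0, 0], [0.2, 0, 12], 2]

```text
t: 13.35
eef_pos: [0.5703, 0.0392, 0.1149]
tool_rot: [-0.0, 0.958, 0.288, -0.003]
contact_force: [-0.1, -0.3, -1.4]
gripper_width: 0.344
```

carry_out:
  moves:
    - [[0, 0, 0], [0, 0, 0.6], 2]
    - [[0, 0, 0], [0, 0, 1.2], 2]
    - [[0, 0, 0], [0, 0, 1.4], 2]
    - [[0, 0, 0], [0, 0, 1.4], 2]

```text
t: 13.85
eef_pos: [0.5732, 0.0415, 0.1035]
tool_rot: [0.0, 0.957, 0.289, 0.0]
contact_force: [-0.5, -0.4, -1.3]
gripper_width: 0.346
```

carry_out:
  moves:
    - [[0, 0, 0], [0, 0, 0.2], 2]
    - [[0, 0, 0], [0, 0, 0.2], 2]
    - [[0, 0, 0], [0, 0, 0.2], 4.2]
    - [[0, 0, 0], [0, 0, 0.2], 4.2]
    - [[0, 0, 0], [0, 0, 0.2], 4.2]

```text
t: 14.48
eef_pos: [0.5732, 0.0415, 0.1014]
tool_rot: [0.0, 0.957, 0.289, 0.0]
contact_force: [0.1, -0.7, 0.8]
gripper_width: 0.491
```

carry_out:
  moves:
    - [[0, 0, 0], [0, 0, -2], 4.2]
    - [[0, 0, 0], [0, 0, -5], 4.2]
    - [[0, 0, 0], [0, 0, -8], 4.2]
    - [[0, 0, 0], [0, 0, -10], 4.2]
    - [[0, 0, 0], [0, 0, -10], 6]

```text
t: 15.1
eef_pos: [0.5744, 0.0419, 0.2041]
tool_rot: [0.001, 0.957, 0.289, 0.002]
contact_force: [-1.0, 0.0, 0.2]
gripper_width: 0.683
```

```bash
python3 -c "
from h import *
for d in bot.silhouettes('lid','top')[:0]: pass
go((.5344,-.1395,.16),-26)"
```

```text
t 15.15 p [0.5735 0.0416 0.2026] R [[0.833, 0.554, 0.002], [0.554, -0.833, -0.0], [0.002, 0.001, -1.0]] F [-0.6 -0.2 -0.3] g 0.696
yaw now 33.6 turn [0.0, -0.1, 59.6] shift [-13.29, 12.91, 4.25]
```

carry_out:
  moves:
    - [[0, 0, 10], [-3.3, 3.2, 0], 6]
    - [[0, 0, 20], [-6.6, 6.4, 0], 6]
    - [[0, 0, 30], [-10, 9.7, 0], 6]
    - [[0, 0, 40], [-13.3, 12.9, 1], 6]
    - [[0, 0, 50], [-13.3, 12.9, 2], 6]

```text
t: 15.78
eef_pos: [0.5317, -0.1445, 0.18]
tool_rot: [0.001, 0.989, -0.149, -0.001]
contact_force: [0.9, 0.7, 0.1]
gripper_width: 0.706
```

carry_out:
  moves:
    - [[0, 0, 9.6], [0, 0, 1], 6]
    - [[0, 0, 9.6], [0, 0, 1], 6]
    - [[0, 0, 9.6], [0, 0, 1], 6]

```text
t: 16.15
eef_pos: [0.5337, -0.1393, 0.1712]
tool_rot: [-0.0, 0.975, -0.223, -0.0]
contact_force: [1.1, 0.4, -0.3]
gripper_width: 0.704
```

```bash
python3 -c "
from h import *
go((.5344,-.1395,.092),-26)"
```

```text
t 16.15 p [ 0.5337 -0.1393  0.1712] R [[0.901, -0.435, -0.001], [-0.435, -0.901, 0.0], [-0.001, 0.0, -1.0]] F [ 1.1  0.4 -0.3] g 0.704
yaw now -25.8 turn [0.0, 0.0, 0.2] shift [0.08, -0.01, 7.92]
```

carry_out:
  moves:
    - [[0, 0, 0], [0.1, 0, 2.5], 6]
    - [[0, 0, 0], [0.1, 0, 5], 6]
    - [[0, 0, 0], [0.1, 0, 7.9], 6]
    - [[0, 0, 0], [0.1, 0, 7.9], 6]
    - [[0, 0, 0], [0.1, 0, 7.9], 3]

```text
t: 16.77
eef_pos: [0.5354, -0.14, 0.0933]
tool_rot: [-0.0, 0.975, -0.224, 0.001]
contact_force: [-0.5, -0.2, -0.2]
gripper_width: 0.504
```

carry_out:
  moves:
    - [[0, 0, 0], [0, 0, 0], 2]
    - [[0, 0, 0], [0, 0, 0], 2]
    - [[0, 0, 0], [0, 0, 0], 2]
    - [[0, 0, 0], [0, 0, 0], 2]

```text
t: 17.27
eef_pos: [0.5359, -0.1401, 0.0938]
tool_rot: [-0.0, 0.974, -0.225, 0.001]
contact_force: [-0.6, 1.1, 6.3]
gripper_width: 0.347
```

carry_out:
  moves:
    - [[0, 0, 0], [0, 0, -3], 2]
    - [[0, 0, 0], [0, 0, -7], 2]
    - [[0, 0, 0], [0, 0, -11], 2]
    - [[0, 0, 0], [0, 0, -14.5], 2]
    - [[0, 0, 0], [0, 0, -14.5], 2]

```text
t: 17.9
eef_pos: [0.5362, -0.1403, 0.2404]
tool_rot: [0.0, 0.974, -0.225, 0.003]
contact_force: [0.5, -0.6, -1.4]
gripper_width: 0.347
```

```bash
python3 -c "
from h import *
go((.521,.0368,.237),-26)"
```

```text
t 17.9 p [ 0.5362 -0.1403  0.2404] R [[0.899, -0.438, 0.006], [-0.438, -0.899, -0.001], [0.006, -0.001, -1.0]] F [ 0.5 -0.6 -1.4] g 0.347
yaw now -26.0 turn [-0.1, -0.3, 0.0] shift [-9.13, -15.25, 0.31]
```

carry_out:
  moves:
    - [[0, 0, 0], [-3, -5, 0], 2]
    - [[0, 0, 0], [-6, -10, 0], 2]
    - [[0, 0, 0], [-9.1, -15.2, 0], 2]
    - [[0, 0, 0], [-9.1, -15.2, 0], 2]
    - [[0, 0, 0], [-9.1, -15.2, 0], 2]

```text
t: 18.52
eef_pos: [0.5187, 0.036, 0.2363]
tool_rot: [0.001, 0.974, -0.224, -0.001]
contact_force: [0.3, 0.2, -0.6]
gripper_width: 0.349
```

```bash
python3 -c "
from h import *
go((.521,.0368,.102),-26)
im=snap('top','t5')
cv2.imwrite('pics/c5.png',cv2.resize(im[165:325,215:415,::-1],None,fx=3,fy=3,interpolation=cv2.INTER_CUBIC))"
```

```text
t 18.525 p [0.5187 0.036  0.2363] R [[0.899, -0.438, -0.002], [-0.438, -0.899, -0.001], [-0.001, 0.002, -1.0]] F [ 0.3  0.2 -0.6] g 0.349
yaw now -25.9 turn [0.1, 0.1, 0.1] shift [0.18, -0.2, 13.43]
```

View pics/c5.png

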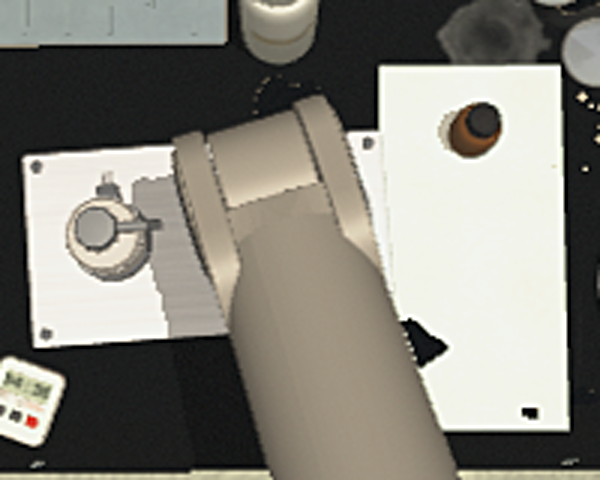

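The arm hides the canister here. The third bottle is unmoved at (478,130) in the crop.

carry_out:
  moves:
    - [[0, 0, 0], [0.1, -0.1, 3], 2]
    - [[0, 0, 0], [0.1, -0.1, 6], 2]
    - [[0, 0, 0], [0.1, -0.1, 9], 2]
    - [[0, 0, 0], [0.1, -0.1, 12], 2]
    - [[0, 0, 0], [0.1, -0.1, 12], 2]

```text
t: 19.2
eef_pos: [0.5189, 0.0349, 0.1151]
tool_rot: [0.001, 0.974, -0.226, -0.002]
contact_force: [-0.7, -0.4, -1.0]
gripper_width: 0.349
```

carry_out:
  moves:
    - [[0, 0, 0], [0, 0, 0.6], 2]
    - [[0, 0, 0], [0, 0, 1.2], 2]
    - [[0, 0, 0], [0, 0, 1.4], 2]
    - [[0, 0, 0], [0, 0, 1.4], 2]

```text
t: 19.7
eef_pos: [0.5209, 0.037, 0.1035]
tool_rot: [-0.0, 0.974, -0.225, 0.0]
contact_force: [0.3, -0.2, -2.0]
gripper_width: 0.342
```

carry_out:
  moves:
    - [[0, 0, 0], [0, 0, 0.2], 2]
    - [[0, 0, 0], [0, 0, 0.2], 2]
    - [[0, 0, 0], [0, 0, 0.2], 4.2]
    - [[0, 0, 0], [0, 0, 0.2], 4.2]
    - [[0, 0, 0], [0, 0, 0.2], 4.2]

```text
t: 20.32
eef_pos: [0.5207, 0.0369, 0.1012]
tool_rot: [0.0, 0.974, -0.225, -0.0]
contact_force: [0.9, -0.4, -0.2]
gripper_width: 0.49
```

carry_out:
  moves:
    - [[0, 0, 0], [0, 0, -2], 4.2]
    - [[0, 0, 0], [0, 0, -5], 4.2]
    - [[0, 0, 0], [0, 0, -8], 4.2]
    - [[0, 0, 0], [0, 0, -10], 4.2]
    - [[0, 0, 0], [0, 0, -10], 6]

```text
t: 20.95
eef_pos: [0.5217, 0.0371, 0.2027]
tool_rot: [-0.0, 0.974, -0.225, 0.002]
contact_force: [0.8, 0.3, -0.4]
gripper_width: 0.688
```

```bash
python3 -c "
from h import *
go((.6365,-.149,.17),94)"
```

```text
t 20.95 p [0.5217 0.0371 0.2027] R [[0.899, -0.438, 0.003], [-0.438, -0.899, 0.0], [0.003, -0.002, -1.0]] F [ 0.8  0.3 -0.4] g 0.688
yaw now -26.0 turn [0.1, -0.2, -120.0] shift [18.46, 11.7, 3.3]
```

carry_out:
  moves:
    - [[0, 0, -10], [4.5, 3, 0], 6]
    - [[0, 0, -20], [9, 6, 0], 6]
    - [[0, 0, -30], [14, 9, 0], 6]
    - [[0, 0, -40], [18.4, 11.7, 0], 6]
    - [[0, 0, -50], [18.4, 11.7, 1], 6]

```text
t: 21.58
eef_pos: [0.6359, -0.1546, 0.1896]
tool_rot: [0.001, 0.978, 0.207, -0.0]
contact_force: [-0.1, 1.5, -0.6]
gripper_width: 0.697
```

carry_out:
  moves:
    - [[0, 0, -10], [0, 0, 0], 6]
    - [[0, 0, -20], [0, 0, 0], 6]
    - [[0, 0, -30], [0, 0, 1], 6]
    - [[0, 0, -40], [0, 0, 2], 6]
    - [[0, 0, -50], [0, 0, 2], 6]

```text
t: 22.2
eef_pos: [0.6336, -0.1487, 0.1686]
tool_rot: [-0.001, 0.797, 0.604, -0.001]
contact_force: [-0.7, -0.6, 0.7]
gripper_width: 0.701
```

carry_out:
  moves:
    - [[0, 0, -10], [0, 0, 0], 6]
    - [[0, 0, -20], [0, 0, 0], 6]
    - [[0, 0, -20], [0, 0, 0], 6]
    - [[0, 0, -20], [0, 0, 0], 6]

```text
t: 22.7
eef_pos: [0.6346, -0.1488, 0.1705]
tool_rot: [-0.001, 0.683, 0.73, -0.0]
contact_force: [-0.5, -0.6, -0.6]
gripper_width: 0.701
```

```bash
python3 -c "
from h import *
go((.6365,-.149,.092),94)"
```

```text
t 22.7 p [ 0.6346 -0.1488  0.1705] R [[-0.067, 0.998, -0.001], [0.998, 0.067, 0.0], [0.0, -0.001, -1.0]] F [-0.5 -0.6 -0.6] g 0.701
yaw now 93.8 turn [-0.1, -0.0, -0.2] shift [-0.04, 0.2, 7.85]
```

carry_out:
  moves:
    - [[0, 0, 0], [0, 0.2, 2.5], 6]
    - [[0, 0, 0], [0, 0.2, 5], 6]
    - [[0, 0, 0], [0, 0.2, 7.8], 6]
    - [[0, 0, 0], [0, 0.2, 7.8], 6]
    - [[0, 0, 0], [0, 0.2, 7.8], 3]

```text
t: 23.32
eef_pos: [0.6375, -0.1485, 0.0943]
tool_rot: [0.0, 0.682, 0.731, 0.0]
contact_force: [-0.5, -0.1, 0.6]
gripper_width: 0.507
```

carry_out:
  moves:
    - [[0, 0, 0], [0, 0, 0], 2]
    - [[0, 0, 0], [0, 0, 0], 2]
    - [[0, 0, 0], [0, 0, 0], 2]
    - [[0, 0, 0], [0, 0, 0], 2]

```text
t: 23.82
eef_pos: [0.6379, -0.1487, 0.0949]
tool_rot: [0.001, 0.682, 0.731, 0.001]
contact_force: [-1.0, 0.5, 6.3]
gripper_width: 0.35
```

carry_out:
  moves:
    - [[0, 0, 0], [0, 0, -3], 2]
    - [[0, 0, 0], [0, 0, -7], 2]
    - [[0, 0, 0], [0, 0, -11], 2]
    - [[0, 0, 0], [0, 0, -14.5], 2]
    - [[0, 0, 0], [0, 0, -14.5], 2]

```text
t: 24.45
eef_pos: [0.6385, -0.1485, 0.2417]
tool_rot: [0.002, 0.682, 0.731, 0.002]
contact_force: [-0.6, -1.0, -1.5]
gripper_width: 0.343
```

```bash
python3 -c "
from h import *
go((.5501,-.0068,.237),94)
im=snap('top','t6')
cv2.imwrite('pics/c6.png',cv2.resize(im[165:325,215:515,::-1],None,fx=2.6,fy=2.6,interpolation=cv2.INTER_CUBIC))"
```

```text
t 24.45 p [ 0.6385 -0.1485  0.2417] R [[-0.07, 0.998, 0.006], [0.998, 0.07, -0.001], [-0.002, 0.006, -1.0]] F [-0.6 -1.  -1.5] g 0.343
yaw now 94.0 turn [0.3, 0.1, 0.0] shift [14.76, -7.83, 0.41]
```

View pics/c6.png

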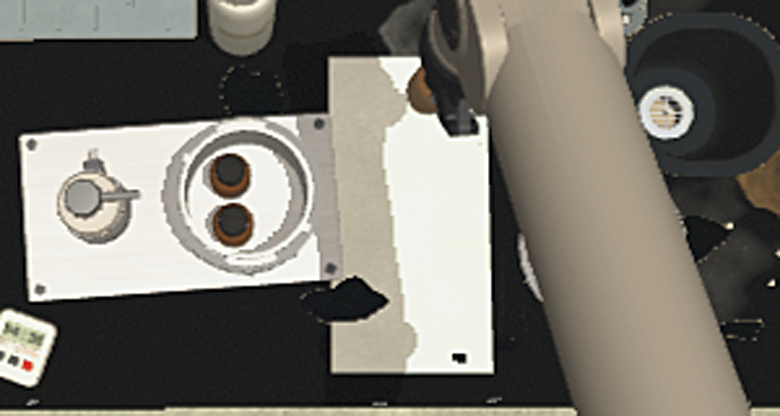

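Two bottles stand upright in the canister at (230,175) and (233,225), and the third is in the gripper. I'm placing it.

carry_out:
  moves:
    - [[0, 0, 0], [5, -2.6, 0], 2]
    - [[0, 0, 0], [10, -5.2, 0], 2]
    - [[0, 0, 0], [14.8, -7.8, 0.3], 2]
    - [[0, 0, 0], [14.8, -7.8, 0.3], 2]
    - [[0, 0, 0], [14.8, -7.8, 0.3], 2]

```text
t: 25.12
eef_pos: [0.5483, -0.0074, 0.2343]
tool_rot: [-0.0, 0.682, 0.731, -0.001]
contact_force: [0.4, -1.3, -1.5]
gripper_width: 0.349
```

```bash
python3 -c "
from h import *
go((.5501,-.0068,.102),94)"
```

```text
t 25.125 p [ 0.5483 -0.0074  0.2343] R [[-0.07, 0.998, -0.002], [0.998, 0.07, -0.001], [-0.001, -0.002, -1.0]] F [ 0.4 -1.3 -1.5] g 0.349
yaw now 94.0 turn [-0.1, 0.0, 0.0] shift [0.06, 0.2, 13.23]
```

carry_out:
  moves:
    - [[0, 0, 0], [0, 0.1, 3], 2]
    - [[0, 0, 0], [0, 0.1, 6], 2]
    - [[0, 0, 0], [0, 0.1, 9], 2]
    - [[0, 0, 0], [0, 0.1, 12], 2]
    - [[0, 0, 0], [0, 0.1, 12], 2]

```text
t: 25.75
eef_pos: [0.5482, -0.0082, 0.1126]
tool_rot: [-0.002, 0.683, 0.731, -0.002]
contact_force: [-0.9, -0.3, -1.5]
gripper_width: 0.345
```

carry_out:
  moves:
    - [[0, 0, 0], [0, 0, 0.6], 2]
    - [[0, 0, 0], [0, 0, 1.0], 2]
    - [[0, 0, 0], [0, 0, 1.2], 2]
    - [[0, 0, 0], [0, 0, 1.2], 2]

```text
t: 26.25
eef_pos: [0.5499, -0.0064, 0.1036]
tool_rot: [0.0, 0.682, 0.732, 0.0]
contact_force: [-0.0, -0.0, -0.8]
gripper_width: 0.346
```

carry_out:
  moves:
    - [[0, 0, 0], [0, 0, 0.2], 2]
    - [[0, 0, 0], [0, 0, 0.2], 2]
    - [[0, 0, 0], [0, 0, 0.2], 4.2]
    - [[0, 0, 0], [0, 0, 0.2], 4.2]
    - [[0, 0, 0], [0, 0, 0.2], 4.2]

```text
t: 26.88
eef_pos: [0.5497, -0.0065, 0.1012]
tool_rot: [-0.0, 0.682, 0.731, 0.0]
contact_force: [-0.0, 0.4, 0.4]
gripper_width: 0.498
```

carry_out:
  moves:
    - [[0, 0, 0], [0, 0, -2], 4.2]
    - [[0, 0, 0], [0, 0, -5], 4.2]
    - [[0, 0, 0], [0, 0, -9], 4.2]
    - [[0, 0, 0], [0, 0, -14], 2]
    - [[0, 0, 0], [0, 0, -14], 0]

```text
t: 27.5
eef_pos: [0.5522, -0.0054, 0.2466]
tool_rot: [0.003, 0.682, 0.732, 0.003]
contact_force: [-0.3, -0.3, -0.6]
gripper_width: 0.073
```

```bash
python3 -c "
from h import *
go((.537,.178,.215),94)"
```

```text
t 27.5 p [ 0.5522 -0.0054  0.2466] R [[-0.07, 0.997, 0.009], [0.998, 0.07, -0.0], [-0.001, 0.009, -1.0]] F [-0.3 -0.3 -0.6] g 0.073
yaw now 94.0 turn [0.5, 0.0, 0.0] shift [18.41, -0.25, 3.14]
```

carry_out:
  moves:
    - [[0, 0, 0], [6, -0.1, 0], 0]
    - [[0, 0, 0], [12, -0.2, 0], 0]
    - [[0, 0, 0], [18.4, -0.3, 0], 0]
    - [[0, 0, 0], [18.4, -0.3, 1.5], 0]
    - [[0, 0, 0], [18.4, -0.3, 2.5], 0]

```text
t: 28.12
eef_pos: [0.5333, 0.1765, 0.2154]
tool_rot: [-0.0, 0.682, 0.732, -0.001]
contact_force: [0.5, -0.4, -0.8]
gripper_width: 0.0
```

carry_out:
  moves:
    - [[0, 0, 0], [0, 0, 0], 0]
    - [[0, 0, 0], [0, 0, 0], 0]

```text
t: 28.38
eef_pos: [0.5343, 0.1755, 0.2164]
tool_rot: [0.0, 0.683, 0.731, -0.0]
contact_force: [0.3, 0.8, 0.4]
gripper_width: -0.0
```

```bash
python3 -c "
from h import *
go((.537,.178,.194),94)
im=snap('side','s7'); im2=snap('top','t7')
a=cv2.resize(im[120:280,240:400,::-1],None,fx=2.5,fy=2.5); b=cv2.resize(im2[165:325,200:360,::-1],None,fx=2.5,fy=2.5)
cv2.imwrite('pics/c7.png',np.hstack([a,b]))"
```

```text
t 28.375 p [0.5343 0.1755 0.2164] R [[-0.068, 0.998, 0.0], [0.998, 0.068, -0.0], [-0.0, 0.0, -1.0]] F [0.3 0.8 0.4] g -0.0
yaw now 93.9 turn [0.0, 0.0, -0.1] shift [0.23, 0.28, 2.24]
```

View pics/c7.png

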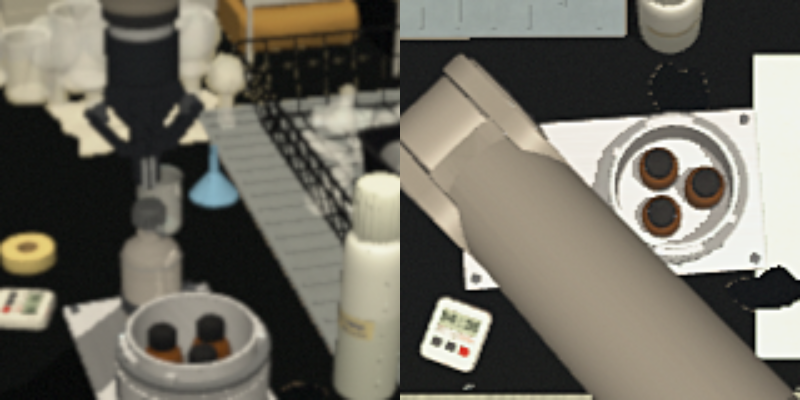

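All three bottles stand in the canister, at (658,165), (705,187) and (660,215) in the right half. The closed fingers are above the nozzle cap at (150,205) in the left half.

carry_out:
  moves:
    - [[0, 0, 0], [0.2, 0.3, 1], 0]
    - [[0, 0, 0], [0.2, 0.3, 2], 0]
    - [[0, 0, 0], [0.2, 0.3, 2.5], 0]
    - [[0, 0, 0], [0.2, 0.3, 2.5], 0]

```text
t: 28.98
eef_pos: [0.5364, 0.1789, 0.1909]
tool_rot: [-0.0, 0.682, 0.732, -0.001]
contact_force: [-0.8, -0.7, 3.3]
gripper_width: 0.0
```

carry_out:
  moves:
    - [[0, 0, 0], [0, 0, 0.3], 0]
    - [[0, 0, 0], [0, 0, 0.6], 0]
    - [[0, 0, 0], [0, 0, 0.8], 0]
    - [[0, 0, 0], [0, 0, 0.8], 0]

```text
t: 29.48
eef_pos: [0.5368, 0.1792, 0.1857]
tool_rot: [0.001, 0.682, 0.731, -0.0]
contact_force: [-7.8, -5.6, 22.4]
gripper_width: 0.003
```

carry_out:
  moves:
    - [[0, 0, 0], [0, 0, 0.1], 0]
    - [[0, 0, 0], [0, 0, 0.1], 0]
    - [[0, 0, 0], [0, 0, -1], 0]
    - [[0, 0, 0], [0, 0, -3], 0]
    - [[0, 0, 0], [0, 0, -5], 2]

```text
t: 30.1
eef_pos: [0.5367, 0.1793, 0.2345]
tool_rot: [-0.0, 0.682, 0.732, 0.0]
contact_force: [0.3, 0.5, 0.8]
gripper_width: 0.198
```

```bash
python3 - <<'E'
from h import *
go((.537,.178,.24),40)
im=bot.read_camera("top")
cv2.imwrite('pics/c8.png',cv2.resize(im[185:325,385:515,::-1],None,fx=4,fy=4,interpolation=cv2.INTER_CUBIC))
for d in bot.silhouettes("lid","top")[:2]: print(d["score"],d["location"],d["region"].sum(),onz("top",d["location"],.035))
m=(im.min(2)>225).astype(np.uint8); m2=np.zeros_like(m); m2[215:310,405:500]=m[215:310,405:500]
n,lab,st,ce=cv2.connectedComponentsWithStats(m2)
i=1+np.argmax(st[1:,4]); c=max(cv2.findContours((lab==i).astype(np.uint8),0,2)[0],key=len)
P=np.array([onz("top",u,.061) for u in cv2.boxPoints(cv2.minAreaRect(c))]); print(st[i],P.mean(0))
for d in range(2): v=P[d+1]-P[d]; print(np.linalg.norm(v),np.degrees(np.arctan2(v[1],v[0])))
E
```

```text
t 30.1 p [0.5367 0.1793 0.2345] R [[-0.07, 0.998, 0.0], [0.998, 0.07, 0.0], [0.0, 0.0, -1.0]] F [0.3 0.5 0.8] g 0.198
yaw now 94.0 turn [-0.0, -0.0, 54.0] shift [-0.13, 0.02, -0.55]
0.83 [449.2, 259.5] 2553 [ 0.49736764 -0.35343118  0.035     ]
0.55 [307.9, 249.2] 209 [0.52680757 0.02991798 0.035     ]
[438 243  30  30 436] [ 0.50170646 -0.35526221  0.061     ]
0.043082522377931406 -49.32712853256944
0.0734244477523642 -139.90782476588083
```

View pics/c8.png

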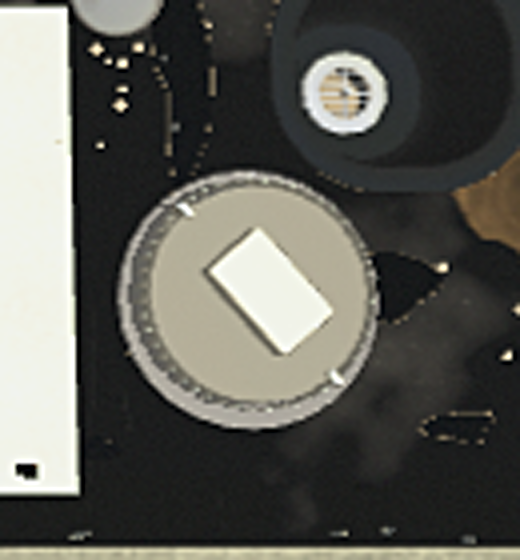

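The lid is still on the mat, right way up, with its block at (270,290) in the crop and yaw about 40°. It has not been knocked so far.

carry_out:
  moves:
    - [[0, 0, 0], [-5, -0.7, 0], 7]
    - [[0, 0, 0], [-10, -1.4, 0], 7]
    - [[0, 0, 0], [-16, -2.2, 0], 7]
    - [[0, 0, 0], [-22, -3, 0], 7]
    - [[0, 0, 0], [-26.5, -3.6, 0], 7]
  newtons: 100

```text
t: 30.82
eef_pos: [0.5187, -0.0909, 0.2331]
tool_rot: [0.0, 0.683, 0.731, -0.0]
contact_force: [-0.3, 0.5, -0.1]
gripper_width: 0.816
```

carry_out:
  moves:
    - [[0, 0, 0], [-5, -0.7, 0], 7]
    - [[0, 0, 0], [-10, -1.4, 0], 7]
    - [[0, 0, 0], [-16, -2.2, 0], 7]
    - [[0, 0, 0], [-22, -3, 0], 7]
    - [[0, 0, 0], [-26.5, -3.7, 0], 7]

```text
t: 31.45
eef_pos: [0.5, -0.3579, 0.2328]
tool_rot: [-0.0, 0.683, 0.731, -0.0]
contact_force: [0.2, 0.2, 0.1]
gripper_width: 0.822
```

carry_out:
  moves:
    - [[0, 0, 10], [0, 0, 0], 7]
    - [[0, 0, 20], [0, 0, 1], 7]
    - [[0, 0, 30], [0, 0, 3], 7]
    - [[0, 0, 40], [0, 0, 5], 7]
    - [[0, 0, 50], [0, 0, 7], 7]

```text
t: 32.08
eef_pos: [0.5009, -0.3547, 0.1624]
tool_rot: [-0.0, 0.928, 0.372, -0.0]
contact_force: [0.4, 1.1, 0.0]
gripper_width: 0.817
```

carry_out:
  moves:
    - [[0, 0, 3.6], [0, 0, 1], 7]
    - [[0, 0, 3.6], [0, 0, 1], 7]

```text
t: 32.33
eef_pos: [0.5004, -0.3543, 0.1522]
tool_rot: [-0.001, 0.938, 0.346, -0.001]
contact_force: [0.6, -0.5, 0.4]
gripper_width: 0.82
```

```bash
python3 - <<'E'
from h import *
bot.read_camera("top")
for d in bot.silhouettes("lid","top")[:1]: print(d["score"],d["location"],d["region"].sum(),onz("top",d["location"],.035))
go((.5013,-.3557,.060),40.3)
E
```

```text
0.82 [444.0, 259.4] 2022 [ 0.49768895 -0.33935199  0.035     ]
t 32.425 p [ 0.5012 -0.3547  0.1535] R [[0.76, 0.65, 0.0], [0.65, -0.76, -0.0], [0.0, 0.0, -1.0]] F [-1.3  0.1 -0.1] g 0.815
yaw now 40.5 turn [0.0, -0.0, 0.2] shift [-0.06, 0.07, 9.35]
```

carry_out:
  moves:
    - [[0, 0, 0], [0, 0, 4], 7]
    - [[0, 0, 0], [0, 0, 8], 7]
    - [[0, 0, 0], [0, 0, 9.3], 7]
    - [[0, 0, 0], [0, 0, 9.3], 7]
    - [[0, 0, 0], [0, 0, 9.3], 5]

```text
t: 33.05
eef_pos: [0.5022, -0.3553, 0.0621]
tool_rot: [0.001, 0.938, 0.346, 0.001]
contact_force: [-0.1, 0.1, 0.3]
gripper_width: 0.623
```

carry_out:
  moves:
    - [[0, 0, 0], [0, 0, 0], 3]
    - [[0, 0, 0], [0, 0, 0], 3]
    - [[0, 0, 0], [0, 0, 0], 3]
    - [[0, 0, 0], [0, 0, 0], 3]
    - [[0, 0, 0], [0, 0, 0], 3]

```text
t: 33.67
eef_pos: [0.5024, -0.3554, 0.0627]
tool_rot: [0.001, 0.938, 0.345, 0.001]
contact_force: [-0.9, 0.8, 6.5]
gripper_width: 0.506
```

```bash
python3 - <<'E'
from h import *
go((.548,.0236,.24),40.2)
E
```

```text
t 33.675 p [ 0.5024 -0.3554  0.0627] R [[0.761, 0.648, 0.003], [0.648, -0.761, -0.002], [0.001, 0.003, -1.0]] F [-0.9  0.8  6.5] g 0.506
yaw now 40.4 turn [0.2, -0.1, 0.2] shift [28.06, -25.84, -17.8]
```

carry_out:
  moves:
    - [[0, 0, 0], [0, 0, -3], 3]
    - [[0, 0, 0], [0, 0, -7], 3]
    - [[0, 0, 0], [0, 0, -11], 3]
    - [[0, 0, 0], [0, 0, -15], 3]
    - [[0, 0, 0], [0, 0, -18], 3]

```text
t: 34.3
eef_pos: [0.5015, -0.3548, 0.2434]
tool_rot: [0.001, 0.938, 0.346, 0.001]
contact_force: [0.7, 0.8, -2.0]
gripper_width: 0.508
```

carry_out:
  moves:
    - [[0, 0, 0], [4, -3.7, 0], 3]
    - [[0, 0, 0], [8, -7.4, 0], 3]
    - [[0, 0, 0], [12, -11, 0], 3]
    - [[0, 0, 0], [16, -14.8, 0], 3]
    - [[0, 0, 0], [19, -17.5, 0], 3]

```text
t: 34.92
eef_pos: [0.5323, -0.0954, 0.2416]
tool_rot: [0.0, 0.938, 0.347, 0.001]
contact_force: [0.8, 0.0, -1.3]
gripper_width: 0.511
```

```bash
python3 - <<'E'
from h import *
go((.5488,.0240,.19),40.2)
E
```

```text
t 34.925 p [ 0.5323 -0.0954  0.2416] R [[0.76, 0.65, 0.002], [0.65, -0.76, -0.0], [0.001, 0.001, -1.0]] F [ 0.8  0.  -1.3] g 0.511
yaw now 40.6 turn [0.1, -0.1, 0.4] shift [9.01, -8.01, 5.15]
```

carry_out:
  moves:
    - [[0, 0, 0.4], [4, -3.6, 0], 3]
    - [[0, 0, 0.4], [9, -8, 0], 3]
    - [[0, 0, 0.4], [9, -8, 2], 3]
    - [[0, 0, 0.4], [9, -8, 5.1], 3]
    - [[0, 0, 0.4], [9, -8, 5.1], 3]

```text
t: 35.55
eef_pos: [0.5473, 0.0207, 0.1882]
tool_rot: [-0.0, 0.94, 0.342, -0.002]
contact_force: [0.3, -0.2, -1.6]
gripper_width: 0.505
```

carry_out:
  moves:
    - [[0, 0, 0], [0, 0, 0], 3]
    - [[0, 0, 0], [0, 0, 0], 3]

```text
t: 35.8
eef_pos: [0.5498, 0.0209, 0.1909]
tool_rot: [0.0, 0.94, 0.342, 0.001]
contact_force: [0.8, -0.3, -1.5]
gripper_width: 0.51
```

```bash
python3 - <<'E'
from h import *
go((.5488,.0240,.162),40.2)
im=snap('side','s9')
cv2.imwrite('pics/c9.png',cv2.resize(im[180:330,240:400,::-1],None,fx=4,fy=4,interpolation=cv2.INTER_CUBIC))
E
```

```text
t 35.8 p [0.5498 0.0209 0.1909] R [[0.766, 0.643, 0.003], [0.643, -0.766, -0.0], [0.002, 0.002, -1.0]] F [ 0.8 -0.3 -1.5] g 0.51
yaw now 40.0 turn [0.1, -0.1, -0.2] shift [0.12, -0.3, 2.89]
```

View pics/c9.png

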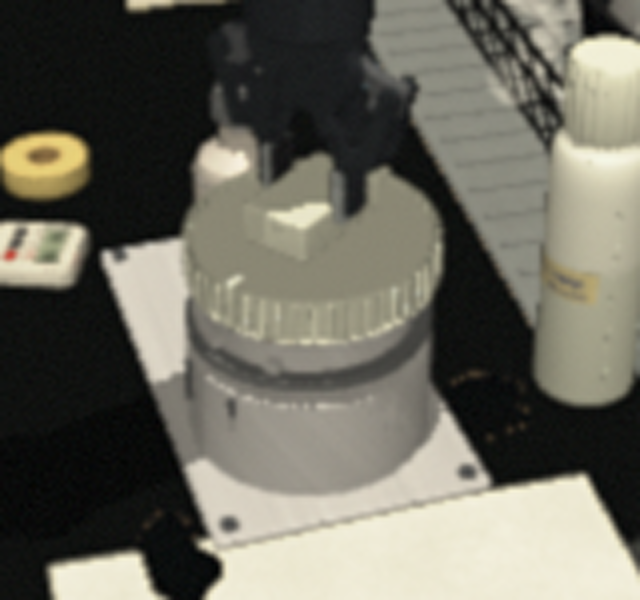

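The lid is level above the canister and centred on it at (315,260). I'm lowering it with a small correction.

carry_out:
  moves:
    - [[0, 0, 0], [0.1, -0.2, 0.6], 3]
    - [[0, 0, 0], [0.1, -0.2, 1.3], 3]
    - [[0, 0, 0], [0.1, -0.2, 2.0], 3]
    - [[0, 0, 0], [0.1, -0.2, 2.6], 3]
    - [[0, 0, 0], [0.1, -0.2, 2.6], 3]

```text
t: 36.48
eef_pos: [0.5487, 0.0244, 0.1629]
tool_rot: [-0.001, 0.939, 0.343, 0.001]
contact_force: [3.5, 4.1, -3.0]
gripper_width: 0.51
```

carry_out:
  moves:
    - [[0, 0, 0], [0, 0, 0.3], 3]
    - [[0, 0, 0], [0, 0, 0.6], 3]
    - [[0, 0, 0], [0, 0, 0.6], 3]

```text
t: 36.85
eef_pos: [0.5489, 0.0243, 0.1576]
tool_rot: [-0.0, 0.939, 0.343, 0.001]
contact_force: [1.7, 4.9, -0.3]
gripper_width: 0.508
```

carry_out:
  moves:
    - [[0, 0, 0], [0, 0, 0.3], 3]
    - [[0, 0, 0], [0, 0, 0.6], 3]
    - [[0, 0, 0], [0, 0, 0.8], 3]
    - [[0, 0, 0], [0, 0, 0.8], 3]

```text
t: 37.35
eef_pos: [0.5492, 0.0247, 0.1507]
tool_rot: [-0.0, 0.939, 0.343, 0.001]
contact_force: [-0.3, 5.2, 8.1]
gripper_width: 0.508
```

carry_out:
  moves:
    - [[0, 0, 0], [0, 0, 0.15], 3]
    - [[0, 0, 9], [0, 0, 0.15], 3]
    - [[0, 0, 18], [0, 0, 0.15], 3]
    - [[0, 0, 27], [0, 0, 0.15], 3]
    - [[0, 0, 36.5], [0, 0, 0.15], 3]

```text
t: 37.98
eef_pos: [0.5488, 0.0237, 0.1491]
tool_rot: [0.0, 1.0, 0.029, 0.001]
contact_force: [-1.8, 6.7, 8.9]
gripper_width: 0.503
```

```bash
python3 - <<'E'
from h import *
go((.5488,.0240,.162),3.8);print(bot.get_obs()['torque'])
E
```

```text
t 37.975 p [0.5488 0.0237 0.1491] R [[0.998, 0.058, 0.001], [0.058, -0.998, -0.001], [0.001, 0.001, -1.0]] F [-1.8  6.7  8.9] g 0.503
yaw now 3.3 turn [0.0, -0.1, -0.5] shift [-0.0, -0.03, -1.29]
[1.45576611 0.23796212 0.66741326]
```

carry_out:
  moves:
    - [[0, 0, 1.0], [0, 0, 0], 3]
    - [[0, 0, 1.0], [0, 0, 0], 3]
    - [[0, 0, 0.5], [0, 0, -0.3], 3]
    - [[0, 0, 0.5], [0, 0, -0.5], 3]
    - [[0, 0, 0.5], [0, 0, -0.5], 3]

```text
t: 38.6
eef_pos: [0.5489, 0.0237, 0.1535]
tool_rot: [-0.0, 1.0, 0.027, 0.001]
contact_force: [0.1, 4.5, 5.9]
gripper_width: 0.514
```

```bash
python3 - <<'E'
from h import *
go((.5488,.0240,.162),3.8);print(bot.get_obs()['torque'])
E
```

```text
t 38.6 p [0.5489 0.0237 0.1535] R [[0.999, 0.053, 0.001], [0.053, -0.999, 0.0], [0.001, -0.0, -1.0]] F [0.1 4.5 5.9] g 0.514
yaw now 3.0 turn [-0.0, -0.1, -0.8] shift [-0.01, -0.03, -0.85]
[ 0.97364866 -0.18446153  0.02529077]
```

carry_out:
  moves:
    - [[0, 0, 0], [0, 0, -0.3], 3]
    - [[0, 0, 0], [0, 0, -0.6], 3]
    - [[0, 0, 0], [0, 0, -0.6], 3]

```text
t: 38.98
eef_pos: [0.5487, 0.0236, 0.155]
tool_rot: [-0.001, 1.0, 0.027, 0.0]
contact_force: [16.6, 8.4, -33.9]
gripper_width: 0.502
```

The lid resists an upward pull of 34 N, so it is locked. I'm relaxing the pull, releasing and backing off.

carry_out:
  moves:
    - [[0, 0, 0], [0, 0, 0.5], 3]
    - [[0, 0, 0], [0, 0, 0.5], 3]
    - [[0, 0, 0], [0, 0, 0.5], 7]
    - [[0, 0, 0], [0, 0, 0.5], 7]
    - [[0, 0, 0], [0, 0, 0.5], 7]

```text
t: 39.6
eef_pos: [0.5478, 0.0222, 0.1534]
tool_rot: [0.0, 1.0, 0.026, -0.001]
contact_force: [0.4, 0.1, -0.3]
gripper_width: 0.818
```

carry_out:
  moves:
    - [[0, 0, 0], [0, 0, -2], 7]
    - [[0, 0, 0], [0, 0, -6], 7]
    - [[0, 0, 0], [0, 4, -9], 7]
    - [[0, 0, 0], [0, 10, -10], 7]
    - [[0, 0, 0], [0, 16, -10], 7]

```text
t: 40.22
eef_pos: [0.5571, -0.1386, 0.2552]
tool_rot: [0.001, 1.0, 0.027, 0.001]
contact_force: [0.6, 0.6, -1.0]
gripper_width: 0.818
```

carry_out:
  moves:
    - [[0, 0, 0], [0, 5, 0], 7]
    - [[0, 0, 0], [0, 10, 0], 7]
    - [[0, 0, 0], [0, 15, 0], 7]
    - [[0, 0, 0], [0, 20, 0], 7]
    - [[0, 0, 0], [0, 20, 0], 7]

```text
t: 40.85
eef_pos: [0.5651, -0.3424, 0.2529]
tool_rot: [0.001, 1.0, 0.022, -0.001]
contact_force: [0.2, 0.5, -0.1]
gripper_width: 0.821
```

```bash
python3 - <<'E'
from h import *
state()
im=snap("top","t10"); s=snap("side","s10")
a=cv2.resize(im[165:325,215:355,::-1],None,fx=2.8,fy=2.8); b=cv2.resize(s[180:340,230:370,::-1],None,fx=2.8,fy=2.8)
cv2.imwrite('pics/c10.png',np.hstack([a,b]))
m=(im.min(2)>225).astype(np.uint8); m2=np.zeros_like(m); m2[215:260,292:330]=m[215:260,292:330]
n,lab,st,ce=cv2.connectedComponentsWithStats(m2)
i=1+np.argmax(st[1:,4]); c=max(cv2.findContours((lab==i).astype(np.uint8),0,2)[0],key=len)
P=np.array([onz("top",u,.153) for u in cv2.boxPoints(cv2.minAreaRect(c))]); print(st[i],P.mean(0))
for d in range(2): v=P[d+1]-P[d]; print(np.linalg.norm(v),np.degrees(np.arctan2(v[1],v[0])))
E
```

```text
t 40.85 p [ 0.5651 -0.3424  0.2529] R [[0.999, 0.045, -0.002], [0.045, -0.999, -0.002], [-0.002, 0.002, -1.0]] F [ 0.2  0.5 -0.1] g 0.821
[302 222  18  30 488] [0.54867626 0.02384494 0.153     ]
0.04176773776980092 -86.83266476421764
0.07271626019867952 -177.00762274753149
```

View pics/c10.png

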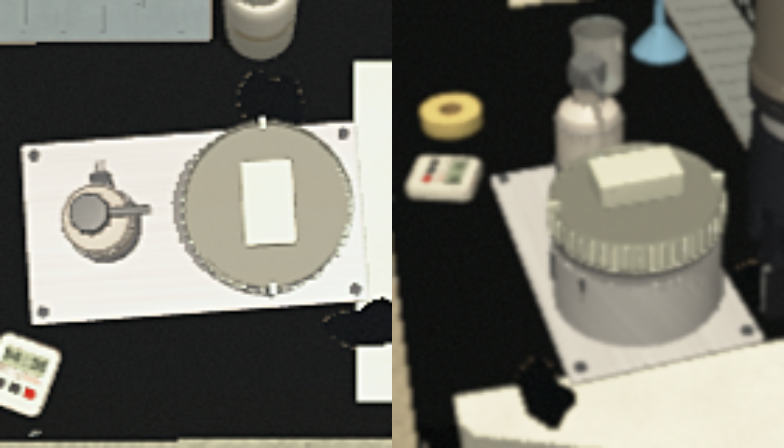

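The lid is seated and its ribs are along station x. The block yaw measures 3.0°, against 2.7° when it was locked at the start. The nozzle is up and nothing nearby has moved.

```bash
python3 -c "
from station import bot
print(bot.hand_in())"
```

```text
the job is handed in; nothing more can be done
None
```

The job is done and handed in at about 41 s on the robot's clock. I pressed, turned and lifted the lid off and laid it right way up on the mat. All three bottles now stand in the canister. I pressed the nozzle to its stop with 22 N and let it spring back, then put the lid back on and turned it clockwise until it locked.

**Last checks:**
- **Lid:** it resisted a 34 N upward pull before I let go. Its measured yaw is 3.0°, against 2.7° when it was locked at the start.
- **Bottles:** all three showed upright in the canister before I closed it.
- **Nozzle:** it looked fully up in the last picture.
- **Rest of the scene:** the gripper is clear of everything. The timer and tape look unmoved in the last crops. I did not check the flask or beaker by eye at the end, but nothing went near them.

The one disagreement was the first camera estimate of the canister's position, which was about 2.5 mm off in y from where the lid was gripped. I used the gripped position. The lid was not knocked on the mat, going by the picture taken after the nozzle press.

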